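# Change over the seed jars in the cold chest

## Robot

A 6-joint arm with a two-finger parallel gripper is mounted at the origin on the work surface. World frame = base frame: x ahead of the robot, y to its left, z up, the work surface at z = 0. Lengths are in m, angles in rad, forces in N, time in s.
With the tool pointing down it reaches from about 0.4 to 0.825 m from the base axis. Payload 7 kg.
Tool frame: the origin (TCP) lies at the very end of the fingers, on their centre line; the grasp point (between the pads) lies 19 mm behind it (grip_depth is the distance from the TCP to the grasp point, in m); z points along the fingers, y is the line along which they close (so a half turn about z gives the same grasp; the last joint's range is limited). The gripper opens to 85 mm and grips with 20 to 120 N. Pads are 22 mm wide; open, the fingers measure 114 mm over their backs; the gripper's body (76 mm by 85 mm) begins 54 mm behind the grasp point. The pads swing forward as they close: fully open they stand 13 mm farther back than shut.
Start: joints at [1.435, 0.359, 0.012, 0, -1.224, -0.288], TCP at [0.278, 0.615, 0.231] pointing down, gripper open.
Joint ranges: [-3.07, 3.07], [-1.43, 2.12], [-1.02, 1.25], [-3.03, 1.67], [-3.05, -0], [-3.03, 3.03]. Speed limits (rad/s): [2.39, 2.39, 3.01, 3.14, 3.14, 3.14].

## Interface

Orientations are given as a unit quaternion [w, x, y, z].
In Python, from cell import move_to, movel, movej, grip, pause, ik, state, capture, calibration, MotionError, close_job, grip_depth gives the robot as it stands. Calls block until the motion is done:
- move_to(position, orientation): joint-space move of the TCP to a pose.
- movel(position, frame=None, speed=0.15): straight line of the TCP; frame=None keeps the orientation; speed is the mean speed in m/s.
- movej(angles): joint-space move.
- grip(opening): finger opening in m; the grip force is fixed at half the most; returns when the fingers have stopped.
- pause(seconds).
- ik(position, orientation): joint angles nearest the present ones, or None.
- state(): the state.
- capture(name): name is "scene" or "top" or "wrist"; returns (picture, depth): 480x640x3 uint8, blue, green, red; 480x640 float32, m along the optical axis (not along the pixel's ray), 0 where there is no reading.
- calibration(name): a dict with "fx", "fy", "cx", "cy" (pixels), "R" (3x3) and "t" (3): a world point X has camera coordinates R X + t; the wrist camera has in their place "hand_eye" (4x4, takes a point from camera to tool coordinates, whose origin is the TCP and whose axes are the flange's). Camera axes: x right, y down, z forward; pixel columns grow to the right and rows downward; lengths in m; the calibration is good to about 2 mm. The wrist camera is an equidistant fisheye: a pixel r from the principal point sees the ray r / f radians off the axis. A picture is of the moment at which its call begins: read the wrist's pose just before it. calibration takes no time and is no camera call.
A pose or a line that the arm cannot do raises MotionError and nothing moves.
- close_job(): hands the job in; it is judged then, once.
The state is a dict: "clock": time; "joint_pos": joint angles; "dq": joint speeds; "effort": joint torques, N m; "position": TCP position; "tcp_rot": TCP orientation; "contact_force": force on the tool from outside, world axes, zero at the start; "moment": the same for the moment, N m; "finger_gap": finger opening in m; "finger_force": force on a finger pad.
Only numpy, scipy, OpenCV 4.12 (cv2) and the standard library are available. Lean on these libraries where they do the work, as an engineer would, in place of code of your own. Each camera call takes 0.05 s, during which the arm holds its last target. There are 200 camera calls.

## Task

The orange-capped seed jars in the cold chest have finished chilling: slide the clear doors past each other to reach the bays, and stand every orange-capped jar upright on a ringed place of its own on the check-out dock, turned so that its white seal faces the reader bar. Stand the green-capped fresh jars from the bench upright on the floor of the chest, in either bay, and leave both doors fully shut. Leave the pot, the bottle and the dibber where they are.

Things in the scene. Friction and masses are not known exactly. Their poses are not given: they have to be found in the camera images.
- chest: white insulated cold chest fixed on the bench, 260 mm deep (its x), 436 mm wide (its y). Origin: centre of its underside; -x side towards the robot. Two bays open upwards, parted by a grey fan plenum 60 mm wide with top at z = 55 mm. Walls up to z = 102 mm; aluminium track rails at x = +-121 to 133 mm up to z = 124 mm. Two clear doors lie flat over it; they bypass, so one bay opens at a time.
- right_bay (a point): middle of the right bay's flat floor, at chest y = -115 mm, z = 18 mm; the bay spans chest x -112 to +112 mm, y -200 to -30 mm
- left_bay (a point): middle of the left bay's flat floor, at chest y = +115 mm, z = 18 mm; the bay spans chest x -112 to +112 mm, y +30 to +200 mm
- right_door (a joint): lower clear sliding door, 220 mm wide, lies over the right (-y) bay when shut, top face at chest z = 110 mm. Value in m: 0 = fully shut; grows as it slides in chest +y beneath the left door; 0.184 = fully open, end stop (uncovers chest y -200 to -26 mm). Stays where it is left; friction a few N.
- right_door_handle (a point): top middle of the right door's handle: a blue upright fin standing on the outer end of the door, 70 mm long (chest x), 12 mm thick (chest y), top at chest z = 150 mm, 40 mm high above its pane; with the door open it stands just beside the left door's edge. Pinch it across its thickness from above.
- left_door (a joint): upper clear sliding door, 220 mm wide, lies over the left (+y) bay when shut, top face at chest z = 119 mm. Value in m: 0 = fully shut; grows as it slides in chest -y over the right door; 0.184 = fully open, end stop (uncovers chest y +26 to +200 mm). Stays where it is left; friction a few N.
- left_door_handle (a point): top middle of the left door's handle: the same blue fin on the outer end of that door, 70 mm long (chest x), 12 mm thick (chest y), top at chest z = 150 mm, 31 mm high above its pane.
- dock: check-out dock fixed on the bench: grey plate, top z = 4 mm, x -145 to +10, y +-165 mm in its frame, three white-ringed places in a row along y, and along its +x edge a black code reader bar (x -20 to +8 mm, top z = 38 mm), one red window per place looking to dock -x. Origin: on the bench under the reader bar. A jar faces the reader when its seal points to dock +x.
- place1 (a point): centre of a white-ringed place (72 mm ring) on the dock plate, at dock x = -78 mm, y = -100 mm, on the plate's top face (z = 4 mm)
- place2 (a point): centre of a white-ringed place (72 mm ring) on the dock plate, at dock x = -78 mm, y = 0 mm, on the plate's top face (z = 4 mm)
- place3 (a point): centre of a white-ringed place (72 mm ring) on the dock plate, at dock x = -78 mm, y = 100 mm, on the plate's top face (z = 4 mm)
- done1: finished seed jar: amber glass with orange cap, upright cylinder 60 mm across, 75 mm tall, about 0.25 kg, heavy at the bottom; origin: centre of its underside; a white paper seal strip runs from the middle of the cap over its edge and down one side; the jar's own +x axis points out through the seal. Starts standing on the floor of one of the chest's bays. May be absent.
- done1_seal (a point): the seal strip on the side of done1, 30 mm out from its axis and 50 mm above its underside
- done2: finished seed jar: amber glass with orange cap, upright cylinder 60 mm across, 75 mm tall, about 0.25 kg, heavy at the bottom; origin: centre of its underside; a white paper seal strip runs from the middle of the cap over its edge and down one side; the jar's own +x axis points out through the seal. Starts standing on the floor of one of the chest's bays. May be absent.
- done2_seal (a point): the seal strip on the side of done2, 30 mm out from its axis and 50 mm above its underside
- done3: finished seed jar: amber glass with orange cap, upright cylinder 60 mm across, 75 mm tall, about 0.25 kg, heavy at the bottom; origin: centre of its underside; a white paper seal strip runs from the middle of the cap over its edge and down one side; the jar's own +x axis points out through the seal. Starts standing on the floor of one of the chest's bays. May be absent.
- done3_seal (a point): the seal strip on the side of done3, 30 mm out from its axis and 50 mm above its underside
- done4: finished seed jar: amber glass with orange cap, upright cylinder 60 mm across, 75 mm tall, about 0.25 kg, heavy at the bottom; origin: centre of its underside; a white paper seal strip runs from the middle of the cap over its edge and down one side; the jar's own +x axis points out through the seal. Starts standing on the floor of one of the chest's bays. May be absent.
- done4_seal (a point): the seal strip on the side of done4, 30 mm out from its axis and 50 mm above its underside
- fresh1: fresh seed jar: amber glass with green cap, without seal strip, upright cylinder 60 mm across, 75 mm tall, about 0.25 kg, heavy at the bottom; origin at the centre of its underside. Starts standing on the bench beyond the dock's reader.
- fresh2: fresh seed jar: amber glass with green cap, without seal strip, upright cylinder 60 mm across, 75 mm tall, about 0.25 kg, heavy at the bottom; origin at the centre of its underside. Starts standing on the bench beyond the dock's reader.
- pot: terracotta pot, 90 mm across, 80 mm high, bystander; origin at the centre of its underside
- sprayer: white bottle with blue cap, 72 mm across, 190 mm tall, bystander; origin at the centre of its underside
- dibber: hand dibber with steel point and wooden grip lying on the bench, 200 mm long along its x, 26 mm thick, bystander; origin under its middle
Not all that is in view belongs to the job. Leave any grey or pink look-alike of the fresh2 alone.

How it is judged:
On the way, in this order (a step that is already met when the one before it is completed fails the run):
1. one door has been slid past the other so that a bay lies open (value of joint any of right_door, left_door above 0.14 m), for 0.2 s.
2. all orange-capped jars stand on the dock facing the reader and all green-capped jars stand in the chest ((horizontal distance between done1 and place1 below 0.015 m or horizontal distance between done1 and place2 below 0.015 m or horizontal distance between done1 and place3 below 0.015 m) and z of done1 in the frame of dock between 0.001 and 0.009 m and angle between each of done1, done2, done3, done4's own z axis and vertical below 0.1 rad and angle between the x axis of each of done1, done2, done3, done4 and the x axis of dock, either way round below 0.35 rad and x of each of done1_seal, done2_seal, done3_seal, done4_seal in the frame of dock above -0.078 m and (horizontal distance between done2 and place1 below 0.015 m or horizontal distance between done2 and place2 below 0.015 m or horizontal distance between done2 and place3 below 0.015 m) and z of done2 in the frame of dock between 0.001 and 0.009 m and (horizontal distance between done3 and place1 below 0.015 m or horizontal distance between done3 and place2 below 0.015 m or horizontal distance between done3 and place3 below 0.015 m) and z of done3 in the frame of dock between 0.001 and 0.009 m and (horizontal distance between done4 and place1 below 0.015 m or horizontal distance between done4 and place2 below 0.015 m or horizontal distance between done4 and place3 below 0.015 m) and z of done4 in the frame of dock between 0.001 and 0.009 m and x of fresh1 in the frame of chest between -0.112 and 0.112 m and y of fresh1 in the frame of chest between -0.2 and 0.2 m and z of fresh1 in the frame of chest between 0.01 and 0.03 m and angle between each of fresh1, fresh2's own z axis and vertical below 0.15 rad and x of fresh2 in the frame of chest between -0.112 and 0.112 m and y of fresh2 in the frame of chest between -0.2 and 0.2 m and z of fresh2 in the frame of chest between 0.01 and 0.03 m), for 0.2 s.
At the end, for the whole second after the job is handed in: Each orange-capped jar stands upright on the dock within 15 mm of a ringed place's centre, seal within 20 degrees of facing the reader; each green-capped jar stands upright on the chest floor; both doors shut within 8 mm; all at rest (all of step 2 and linear speed of each of done1, done2, done3, done4, fresh1, fresh2 below 0.02 m/s and value of joint each of right_door, left_door below 0.008 m); the robot touches nothing.
It fails at once if a bystander (pot, bottle or dibber) was moved by more than 30 mm (distance of any of pot, sprayer, dibber from where it was at the start of the episode above 0.03 m).
Of done1, done2, done3, done4 only 2 to 3 are there at a start; the rules pass over those that are not, and their reading is None.
At some moment in a run one of done1, done2, done3, done4, fresh1, fresh2 may be knocked a few centimetres aside while the robot is not near it.
It also fails if it takes over 210 s, if anything falls off the work surface, if the arm or the gripper's body presses on something with over 40 N, if the wrist force passes 120 N, or if a joint passes its speed limit or range.

## Working session

There is one attempt and no reset: what is moved stays moved. The work goes in short steps, each a Python script; the robot and the scene stay as the last script left them, time stands still between calls to the robot, and variables do not carry over. Pictures are saved under pics/ and viewed, at most 14 in all, crops included, and the job is handed in when it is done.

```bash
mkdir -p pics; ls
python3 - <<'E'
from cell import *
import cv2,numpy as np
for n in("scene","top"):
    p,d=capture(n); cv2.imwrite(f"pics/{n}0.png",p); np.save(f"pics/{n}0.npy",d)
    c=calibration(n); print(n,c)
print(calibration("wrist")); print(state())
E
```

```text
pics
scene {'fx': 456.7858640546936, 'fy': 456.7858640546936, 'cx': 316.7163744555276, 'cy': 241.15386422348755, 'R': array([[-0.62187467,  0.78299067, -0.0140535 ],
       [ 0.47490584,  0.36279379, -0.80177622],
       [-0.62268478, -0.50527842, -0.59745911]]), 't': array([ 0.38305761, -0.17643832,  1.79280313])}
top {'fx': 592.144576802097, 'fy': 592.144576802097, 'cx': 316.8252055461801, 'cy': 244.66030881905988, 'R': array([[-0.01627602, -0.99986557,  0.00198532],
       [-0.99703446,  0.0160805 , -0.07525753],
       [ 0.07521548, -0.00320433, -0.99716215]]), 't': array([0.00615236, 0.59243756, 1.70654375])}
{'fx': 371.64829954431775, 'fy': 371.64829954431775, 'cx': 318.2962795719518, 'cy': 232.65534137435134, 'hand_eye': array([[ 1.38950286e-03, -9.50006995e-01, -3.12225525e-01,
         7.94604736e-02],
       [ 9.99998285e-01,  9.37793957e-04,  1.59688950e-03,
        -1.21646771e-03],
       [-1.22425298e-03, -3.12227209e-01,  9.50006669e-01,
        -1.41838181e-01],
       [ 0.00000000e+00,  0.00000000e+00,  0.00000000e+00,
         1.00000000e+00]])}
{'clock': 0.1, 'joint_pos': array([ 1.43508108e+00,  3.59325273e-01,  1.11238516e-02, -3.04413090e-04,
       -1.22413429e+00, -2.88090883e-01]), 'dq': array([-8.79172845e-04,  5.13509199e-07,  2.58365216e-03,  1.92223725e-03,
       -9.49542013e-04, -6.15961012e-04]), 'effort': array([-9.60036450e-04, -5.84767127e+01,  2.94107026e+01,  6.95444182e+00,
       -3.18486804e-03,  1.42060640e-05]), 'position': array([0.27743267, 0.61484935, 0.23044007]), 'tcp_rot': array([ 7.78354328e-04,  9.77621230e-01, -2.10371379e-01, -8.41124816e-05]), 'contact_force': array([ 0.45244602, -0.12709855, -0.17437421]), 'moment': array([-0.01216004, -0.01168002,  0.01330096]), 'finger_force': 0.0, 'finger_gap': 0.0854319049033419}
```

View pics/top0.png

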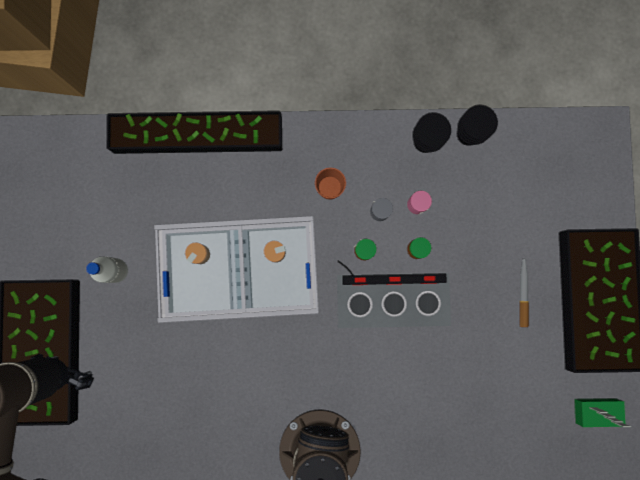

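View pics/scene0.png

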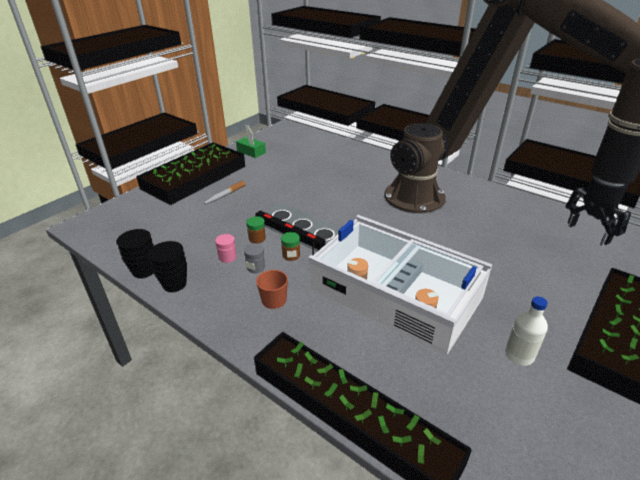

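Scene: orange caps are at top-view px (197,254) in the left bay and (275,251) in the right bay. Green caps are at (366,249) and (420,247). The look-alikes to leave are grey (381,209) and pink (420,202). Handles are at (166,284) and (308,275), and the rings are at (360,304), (394,303) and (428,302).

```bash
cat > h.py <<'E'
from cell import *
import cv2,numpy as np
from scipy.spatial.transform import Rotation as Ro
def wpose():
    s=state(); q=s["tcp_rot"]; T=np.eye(4); T[:3,:3]=Ro.from_quat([q[1],q[2],q[3],q[0]]).as_matrix(); T[:3,3]=s["position"]; return T
def ray(n,px,T=None):
    c=calibration(n); u=np.array([(px[0]-c["cx"])/c["fx"],(px[1]-c["cy"])/c["fy"]])
    if n=="wrist":
        r=np.hypot(*u); d=np.r_[u/max(r,1e-9)*np.sin(r),np.cos(r)]; M=T@c["hand_eye"]
        return M[:3,3],M[:3,:3]@d
    d=c["R"].T@np.r_[u,1]; return -c["R"].T@c["t"],d/np.linalg.norm(d)
def plane(n,px,z,T=None):
    o,d=ray(n,px,T); return o+d*(z-o[2])/d[2]
def tri(r1,r2):
    (a,u),(b,v)=r1,r2
    s,t=np.linalg.lstsq(np.c_[u,-v],b-a,rcond=None)[0]; p,q=a+s*u,b+t*v
    return (p+q)/2,np.linalg.norm(p-q)
HS=dict(orange=((8,90,110),(18,255,255)),green=((50,120,60),(75,255,255)),blue=((105,150,60),(125,255,255)),red=((0,200,120),(4,255,255)))
def blobs(p,col,amin=40):
    m=cv2.inRange(cv2.cvtColor(p,cv2.COLOR_BGR2HSV),*HS[col])
    n,l,s,c=cv2.connectedComponentsWithStats(m)
    return [(np.round(c[i],1),s[i].tolist()) for i in range(1,n) if s[i,4]>=amin],l
E
python3 - <<'E'
from h import *
for n in("top","scene"):
    p=cv2.imread(f"pics/{n}0.png")
    for c in HS:
        for b in blobs(p,c,25)[0]: print(n,c,b)
p=cv2.imread("pics/top0.png")
# rings
m=cv2.inRange(p[285:325,335:450],(170,170,170),(255,255,255))
for c in cv2.findContours(m,cv2.RETR_EXTERNAL,cv2.CHAIN_APPROX_NONE)[0]:
    if len(c)>40:
        e=cv2.fitEllipse(c); px=np.array(e[0])+(335,285); print("ring",px,e[1],plane("top",px,.004))
a=cv2.resize(p[210:330,145:325],None,fx=4,fy=4,interpolation=cv2.INTER_CUBIC)
cv2.imwrite("pics/crop1.png",a)
E
```

```text
top orange (array([1.5, 3.8]), [0, 0, 4, 9, 34])
top orange (array([34.4, 47.4]), [0, 0, 60, 68, 1028])
top orange (array([331. , 185.9]), [319, 168, 27, 30, 452])
top orange (array([272.9, 251.4]), [264, 241, 21, 21, 278])
top orange (array([196.5, 251.9]), [185, 243, 22, 21, 284])
top orange (array([523.6, 314. ]), [520, 302, 8, 25, 138])
top green (array([208.3, 120.9]), [207, 115, 4, 13, 47])
top green (array([239.4, 119.4]), [236, 114, 8, 12, 36])
top green (array([146.1, 121.1]), [141, 116, 10, 10, 39])
top green (array([255.4, 120.7]), [250, 116, 11, 10, 50])
top green (array([160.9, 122.1]), [156, 118, 11, 9, 45])
top green (array([192.5, 120.5]), [187, 118, 12, 5, 37])
top green (array([145.5, 136.4]), [144, 131, 4, 12, 36])
top green (array([192.7, 135.9]), [188, 131, 11, 10, 37])
top green (array([255.4, 135.9]), [254, 130, 4, 13, 49])
top green (array([207.9, 136.6]), [203, 132, 11, 10, 48])
top green (array([239.7, 135.2]), [234, 133, 12, 5, 35])
top green (array([161. , 137.8]), [155, 135, 13, 6, 49])
top green (array([365.3, 248.9]), [355, 239, 21, 21, 338])
top green 
[... 3925 characters left out ...]
ay([374.6, 399.6]), [372, 393, 6, 14, 35])
scene green (array([345.7, 402. ]), [340, 395, 14, 14, 80])
scene green (array([393.9, 409.1]), [386, 403, 18, 12, 95])
scene green (array([362.8, 415.2]), [355, 411, 16, 9, 52])
scene green (array([412.9, 421.9]), [407, 415, 13, 15, 89])
scene green (array([382.8, 424.3]), [378, 416, 11, 17, 100])
scene green (array([432.2, 437.6]), [426, 430, 14, 14, 41])
scene green (array([401.2, 439. ]), [392, 436, 19, 7, 97])
scene green (array([420.5, 451.2]), [418, 445, 6, 15, 44])
scene blue (array([345.5, 229.9]), [339, 220, 14, 21, 167])
scene blue (array([468.4, 277.2]), [462, 267, 14, 22, 126])
scene blue (array([539.3, 302.8]), [533, 297, 14, 13, 149])
```

View pics/crop1.png

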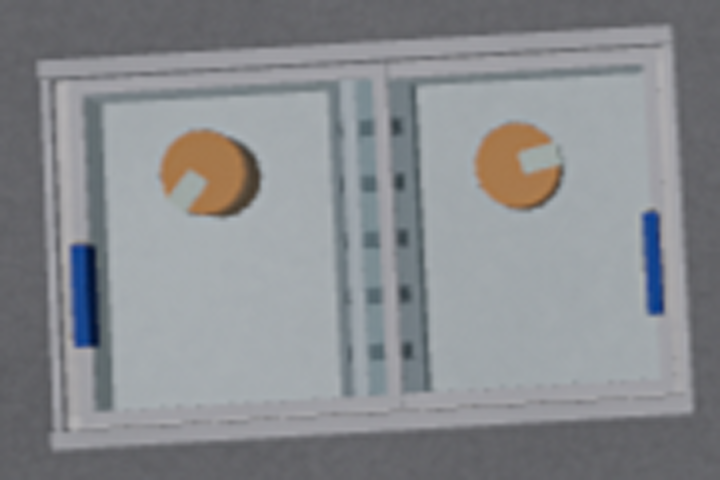

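Crop: two orange jars. The left-bay jar's disc is centred at crop (203,172) with its seal pointing down-left, and the right-bay jar's is at (518,165) with its seal pointing right. Rail corners are at (38,62), (670,27), (692,412) and (52,450).

Run:
```python
from h import *
f=lambda x,y:np.array([x/4+145-.375,y/4+210-.375])
P=[plane("top",f(*c),.124) for c in((38,62),(670,27),(692,412),(52,450))]
print("corners",np.round(P,3).tolist())
print("sizes",[np.linalg.norm(P[i]-P[(i+1)%4]).round(3) for i in range(4)])
c=sum(P)/4; ya=(P[0]+P[3]-P[1]-P[2]); yaw=np.arctan2(-ya[0],ya[1]); print("chest",c,yaw)
S=lambda px:ray("scene",px); Tp=lambda px:ray("top",px)
def show(n,p,q):
    X,e=tri(Tp(p),S(q)); print(n,X.round(3),"err",round(e,4))
show("L jar",f(203,172),(427,294)); show("R jar",f(518,165),(358.5,264))
show("g1",(366,249),(290.5,237.5)); show("g2",(420,247.5),(256,221.5))
show("hR",(307.9,275.3),(345.5,227)); show("hL",(165.1,283.4),(468.4,275))
for z,px in((.093,f(203,172)),(.093,f(518,165)),(.075,(365.8,248.9)),(.075,(420,247.6)),(.15,(307.9,275.3)),(.15,(165.1,283.4)),(.093,f(180,202)),(.093,f(545,157))): print(z,plane("top",px,z).round(3))
p=cv2.imread("pics/top0.png")
m=cv2.inRange(p[288:322,335:450],(125,125,125),(255,255,255))
for k in cv2.findContours(m,cv2.RETR_EXTERNAL,cv2.CHAIN_APPROX_NONE)[0]:
    if len(k)>40:
        e=cv2.fitEllipse(k); px=np.array(e[0])+(335,288); print("ring",px,e[1],plane("top",px,.004).round(4))
for px in((359.5,279.5),(394.5,278.5),(429.2,277.8)): print("red",plane("top",px,.025).round(3))
print("pot,bottle",plane("top",(331,181),.08),plane("top",(92,268),.19))
```

```text
corners [[0.646, 0.444, 0.124], [0.663, 0.009, 0.124], [0.399, -0.002, 0.124], [0.381, 0.433, 0.124]]
sizes [np.float64(0.436), np.float64(0.264), np.float64(0.436), np.float64(0.266)]
chest [0.52220616 0.22081705 0.124     ] 0.04113077012349172
L jar [0.57  0.337 0.095] err 0.0019
R jar [0.571 0.118 0.089] err 0.0035
g1 [ 0.573 -0.142  0.07 ] err 0.0026
g2 [ 0.575 -0.295  0.07 ] err 0.003
hR [0.501 0.022 0.14 ] err 0.0
hL [0.485 0.408 0.141] err 0.001
0.093 [0.57  0.337 0.093]
0.093 [0.572 0.116 0.093]
0.075 [ 0.574 -0.142  0.075]
0.075 [ 0.575 -0.295  0.075]
0.15 [0.5   0.022 0.15 ]
0.15 [0.485 0.407 0.15 ]
0.093 [0.55  0.353 0.093]
0.093 [0.577 0.098 0.093]
ring [359.36742783 304.15707016] (24.203811645507812, 24.780942916870117) [ 0.4171 -0.1252  0.004 ]
ring [427.76347351 302.81851673] (24.186372756958008, 24.572301864624023) [ 0.4177 -0.3257  0.004 ]
ring [393.55638123 303.56888866] (24.2059268951416, 24.471864700317383) [ 0.4172 -0.2254  0.004 ]
red [ 0.489 -0.126  0.025]
red [ 0.49  -0.227  0.025]
red [ 0.49  -0.328  0.025]
pot,bottle [ 0.76907518 -0.04654259  0.08      ] [0.52787825 0.58838153 0.19      ]
```

```bash
cat >> h.py <<'E'
def Q(a): return [0,np.cos(a/2),np.sin(a/2),0]
CH=np.array([.522,.221]); CY=.041; ZT=.28
RC=np.array([[np.cos(CY),-np.sin(CY)],[np.sin(CY),np.cos(CY)]])
def chest(x,y): return CH+RC@(x,y)
PL=[np.array([.417,-.125]),np.array([.417,-.2255]),np.array([.4177,-.326])]
def inchest(p): return RC.T@(np.array(p)[:2]-CH)
E
python3 - <<'E'
from h import *
d=np.degrees
for n,p in dict(hR=(.501,.022),hL=(.485,.408),R=(.571,.117),L=(.57,.337),g1=(.574,-.142),g2=(.575,-.295),p1=PL[0],p2=PL[1],p3=PL[2]).items():
    r=[]
    for a in range(-180,180,30):
        q=ik([*p,.2],Q(np.radians(a))); r.append((a,None if q is None else round(q[5],2)))
    print(n,r)
q=ik([*PL[0],.04],Q(0));print(q, inchest((.501,.022)),inchest((.485,.408)))
E
```

```text
hR [(-180, np.float64(-2.01)), (-150, np.float64(-1.48)), (-120, np.float64(-0.96)), (-90, np.float64(-0.44)), (-60, np.float64(0.09)), (-30, np.float64(0.61)), (0, np.float64(1.13)), (30, np.float64(1.66)), (60, np.float64(2.18)), (90, np.float64(2.71)), (120, None), (150, np.float64(-2.53))]
hL [(-180, np.float64(-2.58)), (-150, np.float64(-2.05)), (-120, np.float64(-1.53)), (-90, np.float64(-1.01)), (-60, np.float64(-0.48)), (-30, np.float64(0.04)), (0, np.float64(0.56)), (30, np.float64(1.09)), (60, np.float64(1.61)), (90, np.float64(2.13)), (120, np.float64(2.66)), (150, None)]
R [(-180, np.float64(-2.11)), (-150, np.float64(-1.58)), (-120, np.float64(-1.06)), (-90, np.float64(-0.54)), (-60, np.float64(-0.01)), (-30, np.float64(0.51)), (0, np.float64(1.03)), (30, np.float64(1.56)), (60, np.float64(2.08)), (90, np.float64(2.6)), (120, None), (150, np.float64(-2.63))]
L [(-180, np.float64(-2.4)), (-150, np.float64(-1.88)), (-120, np.float64(-1.35)), (-90, np.float64(-0.83)), (-60, np.float64(-0.3)), (-30, np.float64(0.22)), (0, np.float64(0.74)), (30, np.float64(1.27)), (60, np.fl
[... 1024 characters left out ...]
49)), (-150, np.float64(-0.97)), (-120, np.float64(-0.44)), (-90, np.float64(0.08)), (-60, np.float64(0.6)), (-30, np.float64(1.13)), (0, np.float64(1.65)), (30, np.float64(2.17)), (60, np.float64(2.7)), (90, None), (120, np.float64(-2.54)), (150, np.float64(-2.02))]
p3 [(-180, np.float64(-1.28)), (-150, np.float64(-0.75)), (-120, np.float64(-0.23)), (-90, np.float64(0.29)), (-60, np.float64(0.82)), (-30, np.float64(1.34)), (0, np.float64(1.86)), (30, np.float64(2.39)), (60, np.float64(2.91)), (90, np.float64(-2.85)), (120, np.float64(-2.33)), (150, np.float64(-1.8))]
[ 0.16501147  0.19847666 -0.74484258  0.         -0.62747708  1.40578485] [-0.02913907 -0.19797201] [-0.02930405  0.18835942]
```

Run:
```python
from h import *
s=state(); movel([.278,.615,.36],speed=.25)
move_to([.43,.022,.30],Q(CY)); T=wpose(); p,d=capture("wrist"); cv2.imwrite("pics/w1.png",p)
for b in blobs(p,"blue",60)[0]: print(b, plane("wrist",b[0],.15,T).round(3), inchest(plane("wrist",b[0],.15,T)).round(3))
# second place, for height
move_to([.45,.09,.30],Q(CY)); T2=wpose(); p2,_=capture("wrist")
print([ (b,tri(ray("wrist",blobs(p,"blue",60)[0][0][0],T),ray("wrist",b[0],T2))) for b in blobs(p2,"blue",60)[0]])
print(state()["clock"])
```

```text
(array([319.9, 126.3]), [314, 85, 13, 85, 1075]) [0.501 0.025 0.15 ] [-0.029 -0.195]
[((array([400.7, 155.3]), [390, 116, 23, 83, 1604]), (array([0.50034795, 0.02520226, 0.1334844 ]), np.float64(0.00028817275257410373))), ((array([ 19.4, 170.7]), [5, 139, 30, 66, 1385]), (array([0.52609114, 0.02913728, 0.50573962]), np.float64(0.027855949153722553)))]
3.45
```

View pics/w1.png

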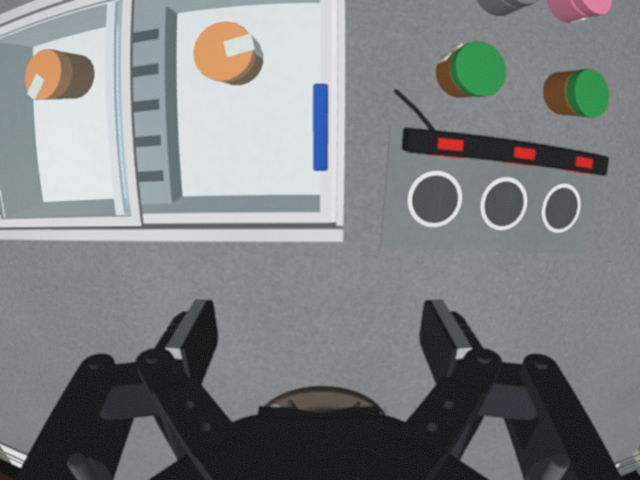

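The view shows the right handle at px (320,126), the two orange jars with seals, the dock and the green jars. Next I pinch the handle and slide the door.

```bash
cat >> h.py <<'E'
def slide(h,dist,z,a=CY):
    """pinch the fin at h and slide it by dist along chest y"""
    h=np.array(h)[:2]; move_to([*h,.25],Q(a)); grip(.045); movel([*h,z],speed=.12); grip(0.)
    s=state(); print("gripped",s["finger_gap"],s["finger_force"])
    e=h+RC@(0,dist)
    movel([*e,z],speed=.1); s=state(); print("end",s["position"].round(4),s["contact_force"].round(1),s["clock"])
    grip(.045); movel([*e,.25],speed=.2); return e
def look(name,z,p,T,cen=None,rmax=.045,col="orange"):
    """cap centre (circle through the cap's rim on plane z) and seal direction, from wrist picture"""
    bl,l=blobs(p,col,300); out=[]
    for c,st in bl:
        w=plane("wrist",c,z,T)[:2]
        if cen is not None and np.linalg.norm(w-np.array(cen))>.06: continue
        x,y,wd,ht,_=st; g=12
        H=cv2.cvtColor(p,cv2.COLOR_BGR2HSV)
        m=np.zeros(l.shape,np.uint8); sub=(slice(max(y-g,0),y+ht+g),slice(max(x-g,0),x+wd+g))
        m[sub]=(l[sub]==l[int(round(c[1])),int(round(c[0]))])|False
        out.append((c,w,st))
    return out
E
python3 - <<'E'
from h import *
print(slide((.501,.0245),.178,.128))
p,d=capture("top"); cv2.imwrite("pics/top1.png",p)
for b in blobs(p,"blue",25)[0]: print(b[0],inchest(plane("top",b[0],.15)).round(3))
move_to([.50,.117,.26],Q(0)); T=wpose(); p,d=capture("wrist"); cv2.imwrite("pics/w2.png",p)
np.save("pics/w2T.npy",T)
E
```

```text
gripped 0.010759477893217398 59.12903130054474
end [0.494  0.2027 0.1287] [-2.  -0.3  5.5] 7.9
[0.49370404 0.20235041]
[ 92.7 268.1] [0.023 0.38 ]
[164.8 278. ] [-0.015  0.187]
```

View pics/w2.png

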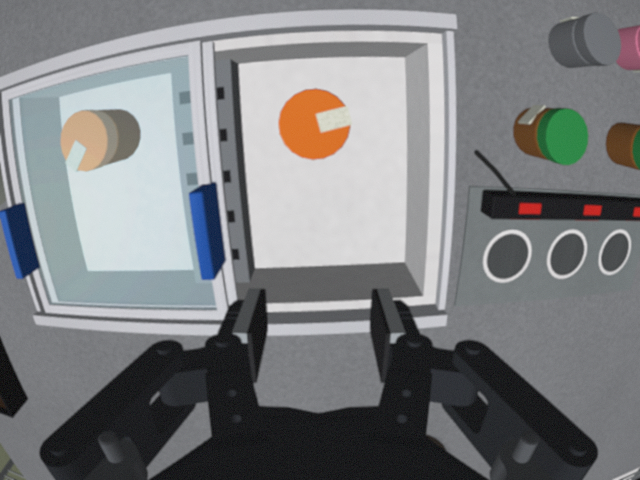

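Right bay open. The jar cap is at (315,124), with its seal toward (333,120). I'll replace the look helper and pick it up.

```bash
python3 - <<'E'
s=open('h.py').read(); s=s[:s.index("def look")]
s+='''def look(p,z,T,cen,col="orange"):
    """cap centre (enclosing circle on plane z), radius, seal direction; wrist picture"""
    l=blobs(p,col,300)[1]; best=None
    for c,st in blobs(p,col,300)[0]:
        w=plane("wrist",c,z,T)[:2]; dd=np.linalg.norm(w-np.array(cen))
        if dd<.07 and (best is None or dd<best[0]): best=(dd,l[tuple(np.argwhere(l==0)[0])],c,st)
    if best is None: return None
    x,y,wd,ht,_=best[3]; sub=l[y:y+ht,x:x+wd]; k=np.bincount(sub[sub>0]).argmax()
    cs=cv2.findContours((l==k).astype(np.uint8),cv2.RETR_EXTERNAL,cv2.CHAIN_APPROX_NONE)[0]
    pts=np.array([plane("wrist",q,z,T)[:2] for q in max(cs,key=len)[:,0]],np.float32)
    (cx,cy),r=cv2.minEnclosingCircle(pts*1000); ctr=np.array([cx,cy])/1000
    ang=None
    if col=="orange":
        H=cv2.cvtColor(p,cv2.COLOR_BGR2HSV); ys,xs=np.mgrid[y-8:y+ht+8,x-8:x+wd+8]
        W=[plane("wrist",q,z,T)[:2]-ctr for q in zip(xs.ravel(),ys.ravel()) if H[q[1],q[0],1]<90 and H[q[1],q[0],2]>140]
        W=np.array([w for w in W if np.linalg.norm(w)<.024]); m=W.mean(0); ang=np.arctan2(m[1],m[0]); print("seal px",len(W),m.round(4))
    print(col,"centre",ctr.round(4),"r mm",round(r,1),"seal deg",None if ang is None else round(np.degrees(ang),1)); return ctr,ang
def pick(c,zb,a):
    """grasp the jar standing on z=zb at c with tool yaw a; lift"""
    move_to([*c,ZT],Q(a)); grip(.085); movel([*c,zb+.036],speed=.15); grip(0.)
    s=state(); print("pick gap",round(s["finger_gap"],4),"force",s["finger_force"],"t",s["clock"])
    movel([*c,ZT],speed=.2)
def put(c,zb,a):
    move_to([*c,ZT],Q(a)); movel([*c,zb+.06],speed=.2); movel([*c,zb+.037],speed=.05)
    s=state(); print("put",s["position"].round(4),s["contact_force"].round(1),s["finger_gap"]); grip(.085); movel([*c,ZT],speed=.2); print("t",state()["clock"])
'''
open('h.py','w').write(s.replace("best=(dd,l[tuple(np.argwhere(l==0)[0])],c,st)","best=(dd,0,c,st)"))
E
python3 - <<'E'
from h import *
T=np.load("pics/w2T.npy"); p=cv2.imread("pics/w2.png"); c,a=look(p,.093,T,(.571,.117))
# height check from a second place
move_to([.50,.16,.26],Q(0)); T2=wpose(); p2,_=capture("wrist"); 
f=lambda p:min((b for b in blobs(p,"orange",300)[0]),key=lambda b:abs(b[1][4]-3000))[0]
for b in blobs(p2,"orange",300)[0]: print(b)
for b in blobs(p,"orange",300)[0]: print(b)
look(p2,.093,T2,c)
X=[tri(ray("wrist",u[0],T),ray("wrist",v[0],T2)) for u in blobs(p,"orange",300)[0] for v in blobs(p2,"orange",300)[0]]; print(X)
E
```

```text
Traceback (most recent call last):
  File "h.py", line 50, in look
    W=[plane("wrist",q,z,T)[:2]-ctr for q in zip(xs.ravel(),ys.ravel()) if H[q[1],q[0],1]<90 and H[q[1],q[0],2]>140]
       ~~~~~^^^^^^^^^^^^^^^
  File "h.py", line 13, in plane
    o,d=ray(n,px,T); return o+d*(z-o[2])/d[2]
        ~~~^^^^^^^^
  File "h.py", line 7, in ray
    c=calibration(n); u=np.array([(px[0]-c["cx"])/c["fx"],(px[1]-c["cy"])/c["fy"]])
ValueError: time passes only in moves, steps and waits
```

```bash
sed -i 's/^def ray/import functools\n_cal=functools.lru_cache(calibration)\ndef ray/; s/    c=calibration(n); u=/    c=_cal(n); u=/' h.py
python3 - <<'E'
from h import *
T=np.load("pics/w2T.npy"); p=cv2.imread("pics/w2.png"); c,a=look(p,.093,T,(.571,.117))
move_to([.50,.16,.26],Q(0)); T2=wpose(); p2,_=capture("wrist"); 
look(p2,.093,T2,c)
X=[(u[0],v[0],*tri(ray("wrist",u[0],T),ray("wrist",v[0],T2))) for u in blobs(p,"orange",300)[0] for v in blobs(p2,"orange",300)[0]]; print(*X,sep="\n")
E
```

```text
seal px 488 [ 0.0035 -0.013 ]
orange centre [0.5717 0.1203] r mm 29.2 seal deg -74.9
seal px 443 [ 0.0034 -0.0135]
orange centre [0.5717 0.1211] r mm 29.8 seal deg -75.8
(array([310.4, 124.7]), array([365.7, 125.2]), array([0.57093108, 0.1231913 , 0.08678124]), np.float64(0.0002382880942496262))
```

Run:
```python
from h import *
r=np.radians
c=np.array([.5717,.1205]); a=r(-30)
pick(c,.018,a)
print(state()["finger_gap"])
put(PL[0],.004,a+r(75.4))
# look at fresh jars
move_to([.48,-.20,.28],Q(0)); T=wpose(); p,_=capture("wrist"); cv2.imwrite("pics/w3.png",p)
for g in((.574,-.142),(.575,-.295)): look(p,.075,T,g,"green")
look(p,.079,T,PL[0])
```

```text
pick gap 0.0585 force 64.55273665487766 t 12.9
0.058570399868528966
put [ 0.4166 -0.125   0.0409] [-3.4  1.6  7. ] 0.05886423520207573
t 19.25
green centre [ 0.5743 -0.1397] r mm 29.4 seal deg None
green centre [ 0.5759 -0.2919] r mm 30.1 seal deg None
seal px 350 [0.0121 0.0013]
orange centre [ 0.4196 -0.1247] r mm 32.2 seal deg 6.1
```

View pics/w3.png

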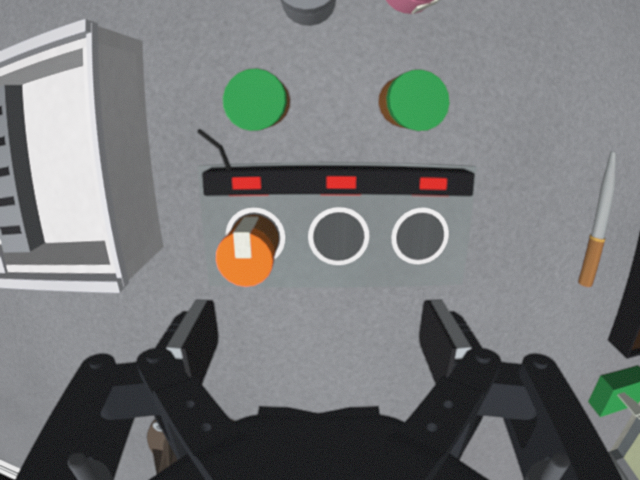

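The jar stands on place 1 at (245,258) with its seal facing the reader. The greens are at (254,99) and (418,100). Next I move them into the right bay.

Run:
```python
from h import *
pick((.574,-.141),0,0); put(chest(.05,-.112),.018,0)
move_to([.48,-.20,.28],Q(0)); T=wpose(); p,_=capture("wrist")
g=look(p,.075,T,(.575,-.295),"green"); look(p,.079,T,PL[0])
pick(g[0]+(0,-.001),0,0); put(chest(-.05,-.112),.018,0)
c=chest(.0,-.112); move_to([c[0]-.09,c[1],.3],Q(0)); T=wpose(); p,_=capture("wrist"); cv2.imwrite("pics/w4.png",p)
for x in(.05,-.05): print(look(p,.093,T,chest(x,-.112),"green"),chest(x,-.112))
for b in blobs(p,"blue",60)[0]: print(b,plane("wrist",b[0],.15,T).round(4))
```

```text
pick gap 0.0588 force 64.72500141710043 t 22.8083
put [0.5762 0.1111 0.0551] [-2.7 -0.2  4.8] 0.05871508837925901
t 28.5917
green centre [ 0.576  -0.2918] r mm 30.3 seal deg None
seal px 365 [0.0116 0.0006]
orange centre [ 0.4206 -0.124 ] r mm 32.9 seal deg 2.8
pick gap 0.059 force 64.82774365693331 t 32.825
put [0.4764 0.107  0.0552] [-4.6  0.1  7.8] 0.058752647740309236
t 39.1417
green centre [0.575  0.1124] r mm 29.1 seal deg None
(array([0.57501129, 0.11240981]), None) [0.57654869 0.11114355]
green centre [0.4765 0.1081] r mm 28.6 seal deg None
(array([0.47652368, 0.10805096]), None) [0.47663273 0.1070447 ]
(array([208.4, 144.6]), [195, 105, 28, 83, 1768]) [0.4941 0.1986 0.15  ]
(array([ 29.4, 168.7]), [15, 136, 31, 68, 1421]) [0.4858 0.396  0.15  ]
```

View pics/w4.png

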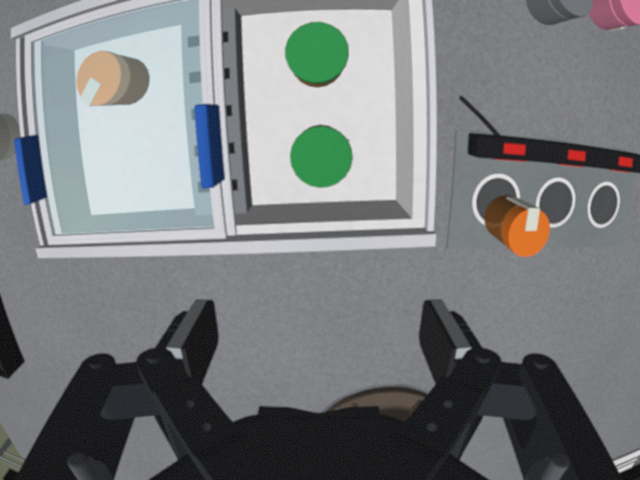

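Both green jars stand in the right bay at (317,52) and (321,155). I'll close the right door and look at the left handle.

Run:
```python
from h import *
slide((.4937,.2023),-.181,.128)
h=chest(-.029,.192); move_to([h[0]-.07,h[1],.3],Q(CY)); T=wpose(); p,_=capture("wrist")
for b in blobs(p,"blue",60)[0]: w=plane("wrist",b[0],.15,T); print(b,w.round(4),inchest(w).round(4))
q,_=capture("top")
for b in blobs(q,"blue",25)[0]: w=plane("top",b[0],.15); print(b,w.round(4),inchest(w).round(4))
cv2.imwrite("pics/w5.png",p)
```

```text
gripped 0.01066166074680044 59.14138197898865
end [0.5014 0.0214 0.1287] [-2.6 -0.5  6.6] 44.0417
(array([92.3, 79.9]), [73, 60, 40, 40, 1250]) [0.5312 0.6132 0.15  ] [0.0253 0.3915]
(array([322.5, 128.1]), [317, 86, 12, 85, 1018]) [0.4849 0.4113 0.15  ] [-0.0292  0.1916]
(array([ 92.5, 268.1]), [87, 263, 12, 11, 116]) [0.5293 0.6021 0.15  ] [0.0229 0.3805]
(array([308.9, 275.1]), [307, 263, 5, 25, 75]) [0.501  0.0196 0.15  ] [-0.0293 -0.2003]
(array([165.2, 283.3]), [163, 272, 5, 24, 101]) [0.4852 0.4063 0.15  ] [-0.0291  0.1867]
```

Run:
```python
from h import *
e=slide((.485,.4095),-.178,.132); print(e)
move_to([.50,.337,.28],Q(0)); T=wpose(); p,_=capture("wrist"); cv2.imwrite("pics/w6.png",p)
look(p,.093,T,(.57,.337))
for b in blobs(p,"blue",60)[0]: w=plane("wrist",b[0],.15,T); print(b,w.round(4),inchest(w).round(4))
```

```text
gripped 0.010296386710637949 60.82435727119446
end [0.4924 0.237  0.1329] [-10.1  21.7   2.5] 50.9333
[0.49229596 0.23164959]
seal px 430 [-0.0106  0.0081]
orange centre [0.57   0.3401] r mm 29.2 seal deg 142.8
(array([439. , 224.9]), [427, 183, 25, 87, 1701]) [0.4968 0.2432 0.15  ] [-0.0243  0.0232]
(array([ 18. , 202.8]), [1, 184, 35, 39, 1027]) [0.5199 0.6253 0.15  ] [0.0145 0.4041]
(array([621.9, 218.3]), [606, 184, 33, 71, 1530]) [0.5056 0.0395 0.15  ] [-0.0239 -0.1807]
```

View pics/w6.png

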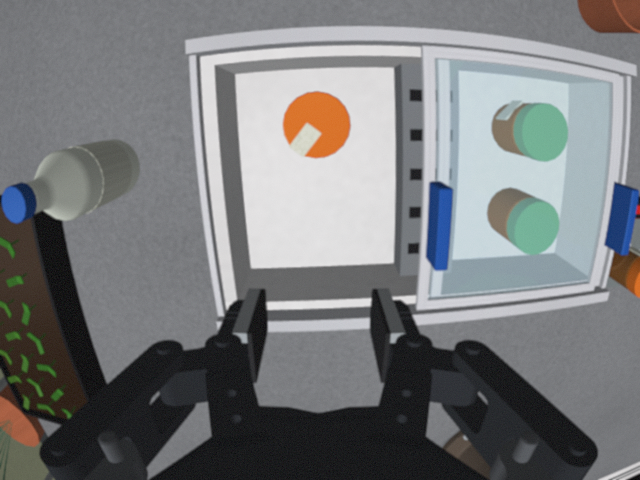

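The left door went to its end stop, so it had started slightly ajar. The left jar is at (317,124) with its seal at 142°. Pick it and take it to place 3.

```bash
sed -i 's/def put(c,zb,a):/def put(c,zb,a,op=.085):/; s/grip(.085); movel(\[\*c,ZT\],speed=.2); print/grip(op); movel([*c,ZT],speed=.2); print/' h.py
python3 - <<'E'
from h import *
r=np.radians
pick((.570,.339),.018,r(40)); put(PL[2],.004,r(40-142.5),.07)
move_to([.40,-.225,.30],Q(0)); T=wpose(); p,_=capture("wrist"); cv2.imwrite("pics/w7.png",p)
for i in(0,2): look(p,.079,T,PL[i])
E
```

```text
pick gap 0.0588 force 64.92320079356432 t 55.9333
put [ 0.4173 -0.3258  0.041 ] [-1.9  2.4  5.2] 0.059032654726859424
t 63.1
seal px 339 [0.0127 0.0017]
orange centre [ 0.3977 -0.1363] r mm 31.5 seal deg 7.4
seal px 371 [ 0.0112 -0.0055]
orange centre [ 0.4201 -0.319 ] r mm 35.8 seal deg -26.2
```

View pics/w7.png

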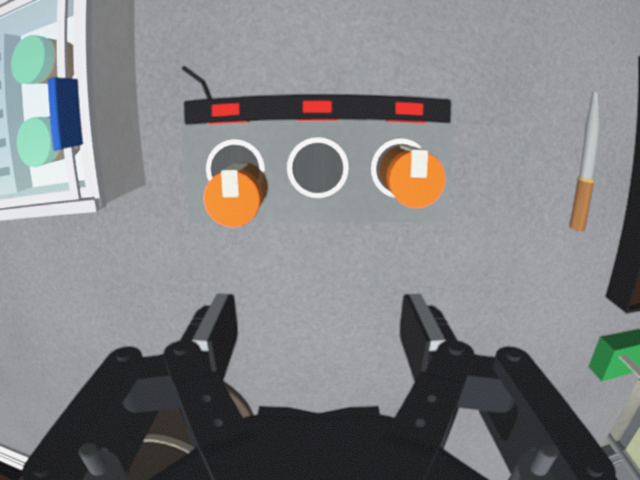

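Jar 1 has been knocked to about (0.398,-0.136), and jar 3 needs a closer check. I'll look at each from directly above.

```bash
sed -i 's/orange=((8,90,110)/orange=((8,150,170)/' h.py
python3 - <<'E'
from h import *
for i,(pos,a,c) in enumerate([((.40,-.22,.27),np.pi/2-.05,(.398,-.136)),((.40,-.25,.27),-np.pi/2,(.418,-.326))]):
    move_to(pos,Q(a)); T=wpose(); p,_=capture("wrist"); look(p,.079,T,c); cv2.imwrite(f"pics/w8{i}.png",p)
    print(state()["clock"])
a=cv2.imread("pics/w80.png");b=cv2.imread("pics/w81.png"); cv2.imwrite("pics/w8.png",np.hstack([a[:300,120:520],b[:300,120:520]]))
E
```

```text
Traceback (most recent call last):
cell.MotionError: the arm cannot take that pose within its joint ranges
```

Run:
```python
from h import *
for i,(pos,a,c) in enumerate([((.36,-.206,.27),1.0,(.398,-.136)),((.40,-.25,.27),-np.pi/2,(.418,-.326))]):
    move_to(pos,Q(a)); T=wpose(); p,_=capture("wrist"); look(p,.079,T,c); cv2.imwrite(f"pics/w8{i}.png",p)
    print(state()["clock"])
a=cv2.imread("pics/w80.png");b=cv2.imread("pics/w81.png"); cv2.imwrite("pics/w8.png",np.hstack([a[:300,120:520],b[:300,120:520]]))
```

```text
seal px 434 [ 0.0132 -0.0001]
orange centre [ 0.3965 -0.1342] r mm 29.3 seal deg -0.6
65.5167
seal px 424 [0.0133 0.0001]
orange centre [ 0.4182 -0.3268] r mm 29.0 seal deg 0.5
67.6833
```

View pics/w8.png

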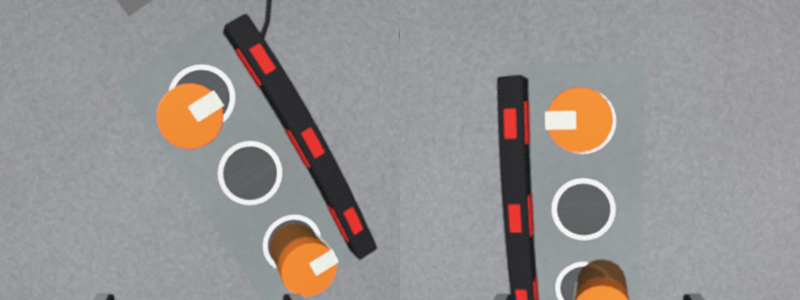

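Jar 3 is good, with its seal at 0.5° and 1 mm off centre. Jar 1 was knocked but not rotated, so I'll re-place it and then shut the left door.

Run:
```python
from h import *
import h
h.ZT=.2
pick((.3965,-.134),.004,0); put(PL[0],.004,0)
h.ZT=.28
move_to([.36,-.206,.27],Q(1.0)); T=wpose(); p,_=capture("wrist"); look(p,.079,T,PL[0])
move_to([.40,-.1,.3],Q(CY))
e=slide((.4924,.237),.186,.132)
q,_=capture("top"); cv2.imwrite("pics/top2.png",q)
for b in blobs(q,"blue",25)[0]: w=plane("top",b[0],.15); print(b,w.round(4),inchest(w).round(4))
```

```text
pick gap 0.059 force 62.483234368264675 t 70.7333
put [ 0.4167 -0.125   0.0411] [-4.9  2.   7.2] 0.05888281953302938
t 74.7
seal px 431 [ 0.0132 -0.    ]
orange centre [ 0.4161 -0.1237] r mm 29.0 seal deg -0.2
gripped 0.009776394081094732 60.97067356109619
end [0.485  0.4212 0.1328] [-1.1 -6.6  7.1] 82.3333
(array([308.9, 275.2]), [307, 263, 5, 25, 74]) [0.5007 0.0196 0.15  ] [-0.0295 -0.2003]
(array([161.4, 291.8]), [160, 287, 4, 10, 36]) [0.4626 0.4164 0.15  ] [-0.0513  0.1977]
```

Run:
```python
from h import *
slide((.5014,.0210),-.004,.128)
move_to([.40,.0,.35],Q(0)); movej([1.2,*state()["joint_pos"][1:]])
q,_=capture("top"); cv2.imwrite("pics/top3.png",cv2.resize(q[160:340,80:480],None,fx=2,fy=2))
for b in blobs(q,"blue",25)[0]: w=plane("top",b[0],.15); print(w.round(4),inchest(w).round(4))
print(state()["clock"])
```

```text
gripped 0.010821113336345911 59.06889796257019
end [0.5018 0.0211 0.1287] [-10.9  24.9   9. ] 87.075
[0.5293 0.6018 0.15  ] [0.0229 0.3802]
[0.5007 0.0196 0.15  ] [-0.0295 -0.2003]
[0.4843 0.4173 0.15  ] [-0.0296  0.1977]
90.0
```

View pics/top3.png

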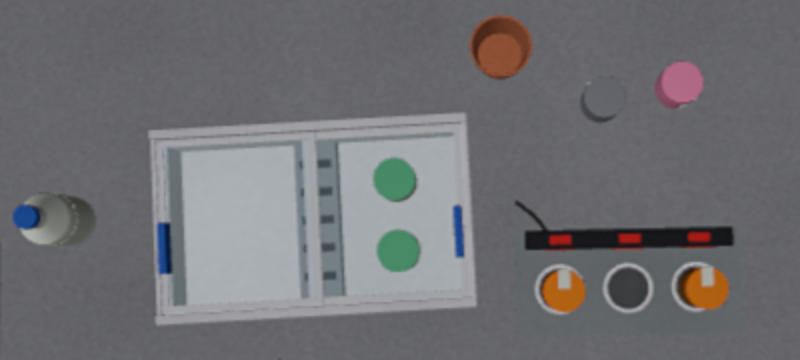

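The final view shows both doors against their shut stops and the green jars in the right bay at (395,180) and (398,250). The orange jars are on places 1 and 3 with seals to the reader, and the bystanders are where they were.

```bash
python3 -c "
from cell import *
print(close_job())"
```

```text
the job is handed in; nothing more can be done
None
```

The job is handed in at about 90 s on the robot clock: both orange-capped jars stand on places 1 and 3 with their seals to the reader, both green-capped jars stand in the right bay, and both doors are pushed to their shut stops; jar 1 was knocked about 22 mm during the run and I put it back, and no verdict came back from the hand-in.

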